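# Start the bench burner from its control box

## Robot

A 6-joint arm with a two-finger parallel gripper is mounted at the origin on the work surface. World frame = base frame: x ahead of the robot, y to its left, z up, the work surface at z = 0. Lengths are in mm, angles in rad, forces in N, time in s.
With the tool pointing down it reaches from about 250 to 775 mm from the base axis. Payload 4 kg.
Tool frame: the origin (TCP) lies at the very end of the fingers, on their centre line; the grasp point (between the pads) lies 19 mm behind it; z points along the fingers, y is the line along which they close (so a half turn about z gives the same grasp; the last joint's range is limited). The gripper opens to 94 mm and grips with 3 to 60 N. Pads are 16 mm wide; open, the fingers measure 119 mm over their backs; the gripper's body (75 mm by 177 mm) begins 78 mm behind the grasp point.
Start: joints at [-1.318, 0.087, 1.371, -0, 1.684, -0.103], TCP at [191.586, -515.573, 205.506] pointing down, gripper open.
Joint ranges: [-3.1, 3.1], [-0.76, 2.03], [0.27, 2.55], [-1.08, 4.22], [0.17, 2.65], [-2.57, 2.57]. Speed limits (rad/s): [2.79, 2.79, 3.14, 3.14, 3.14, 3.14].

## Interface

Orientations are given as a 3x3 rotation matrix whose columns are the frame's x, y, z axes.
In Python, from rig import manip, vision, workorder gives the robot as it stands.
- The arm moves only by the tool jog_arm, never from a script. Its argument "moves" is a list of rows, each an object with "travel": the shift along the tool's x, y, z in cm, a list of three; "twist": the turn, a rotation vector about the tool's x, y, z in degrees, a list of three; "gripper": the opening in per cent of the stroke, from 0 (shut) to 100 (fully open). In form: [{"travel": [dx, dy, dz], "twist": [wx, wy, wz], "gripper": gripper}, ...]. A call has 1 to 5 rows; each row is the pose to reach, as a shift and turn from the pose commanded when the call began, along the tool's axes at that moment; what a row does not reach only later rows make up. A row lasts 1/8 s, in which the tool goes at most 62.5 mm and 10.7 degrees, less where a joint would pass 70% of its speed; a pose out of reach is approached as far as the arm can. A call with a gripper value outside its range is refused whole. The fingers move at their own pace and stop on an object; the grip force is fixed at half the most. Time passes only in rows, so rows that repeat a pose let the fingers close. It gives the time, the measured TCP pose, the force, the opening and the grip force at its end, in the units of the state.
- manip.sense(): the state, without advancing time (a new reading comes with each control period).
- vision.capture(name): name is "scene" or "top" or "wrist"; returns a dict with "frame" (420x560x3 uint8, blue, green, red), "z_map" (420x560 float32, mm along the optical axis (not along the pixel's ray), 0 where there is no reading), "fx", "fy", "cx", "cy" (pixels), "R" (3x3) and "t" (3): a world point X has camera coordinates R X + t. Camera axes: x right, y down, z forward; pixel columns grow to the right and rows downward; lengths in mm; the calibration is good to about 2 mm. A picture is of the moment at which its call begins.
- workorder.sign_off(): hands the job in; it is judged then, once.
The state is a dict: "clock": time; "q": joint angles; "dq": joint speeds; "joint_torque": joint torques, N m; "tool_pos": TCP position; "eef_rot": TCP orientation; "ft_force": force on the tool from outside, world axes, zero at the start; "torque": the same for the moment, N m; "width": opening from 0.0 (shut) to 1.0 (fully open); "grip_force": force on a finger pad.
Only numpy, scipy, OpenCV 4.12 (cv2) and the standard library are available. Lean on these libraries where they do the work, as an engineer would, in place of code of your own. Each camera call takes 0.05 s, during which the arm holds its last target. There are 200 camera calls.

## Task

Start the bench burner from its grey control box with light presses of the fingertips: first push the large round mushroom key (blower) fully in, then the square key (gas), then press the small round key (igniter), hold it down for about a second and let it go. Press each key gently, do not press the long narrow bar (stop key), and do not shift or lift any of the things standing around the box.

Things in the scene. Friction and masses are not known exactly. Their poses are not given: they have to be found in the camera images.
- panel: fixed grey sheet-metal control box, 200 x 200 x 55 mm high; origin: centre of its underside on the bench, z up. Four black keys stand on its top at the corners of an 80 mm square (40 mm either way from the centre along the box's x and y); which key stands at which corner varies, and so does the box's place and yaw. Two 22 mm cable glands stick out 20 mm from its +x side
- fan: BLOWER: the large round mushroom key, black domed cap 45 mm across; it stays where it is pushed in (resists with about 3 N at first, 5.2 N fully in). origin: centre of its 58 mm square base plate's underside, on the box's top (z = 55 mm). The cap's top is 28 mm above the origin when out, 18 mm when fully in (10 mm straight down to a hard stop: press at 20 mm/s or less)
- gas: GAS: the square key, black flat cap 34 x 34 mm; it stays where it is pushed in (resists with about 3 N at first, 5.2 N fully in). origin: centre of its 58 mm square base plate's underside, on the box's top (z = 55 mm). The cap's top is 28 mm above the origin when out, 18 mm when fully in (10 mm straight down to a hard stop: press at 20 mm/s or less)
- spark: IGNITER: the small round key, black flat cap 22 mm across; it springs back when let go (1.5 N to start, 7 N fully in). origin: centre of its 58 mm square base plate's underside, on the box's top (z = 55 mm). The cap's top is 28 mm above the origin when out, 18 mm when fully in (10 mm straight down to a hard stop: press at 20 mm/s or less)
- stop: STOP: the long narrow bar key, black flat cap 52 mm by 16 mm, not to be pressed; it springs back. origin: centre of its 58 mm square base plate's underside, on the box's top (z = 55 mm). The cap's top is 28 mm above the origin when out, 18 mm when fully in (10 mm straight down to a hard stop: press at 20 mm/s or less)
- fan_top (a point): centre of the top face of the blower (mushroom) key's cap; goes down with it
- gas_top (a point): centre of the top face of the gas (square) key's cap; goes down with it
- spark_top (a point): centre of the top face of the igniter (small round) key's cap; goes down with it
- stop_top (a point): centre of the top face of the stop (bar) key's cap; goes down with it
- fan_key (a joint): how far the blower key is in: 0 m = out, 0.010 m = fully in, at its stop; starts between 0 and 0.002
- gas_key (a joint): how far the gas key is in: 0 m = out, 0.010 m = fully in, at its stop; starts between 0 and 0.002
- spark_key (a joint): how far the igniter key is in: 0 m = out, 0.010 m = fully in, at its stop
- stop_key (a joint): how far the stop key is in: 0 m = out, 0.010 m = fully in, at its stop
- pot: bystander: loose lidded steel pot, 102 mm across, 96 mm high; origin at the centre of its underside, standing to the box's +y side
- cartridge: bystander: loose white gas cartridge with a brass valve, 108 mm across, 90 mm high; origin at the centre of its underside, to the box's -y side
- tongs: bystander: loose dark steel tongs lying flat, 240 mm long, up to 85 mm wide, 16 mm high; origin on the bench near the pivot, x along them towards the jaws; beyond the box (its +x side)
- block: bystander: loose steel bench block 50 x 50 x 30 mm; origin at the centre of its underside, on the robot's side of the box

How it is judged:
By the outcome, as a careful person would: the job done as asked, in the order asked, and still so for the second after the job is handed in, with the robot touching nothing.
It also fails if it takes over 48 s, if anything falls off the work surface, if the arm or the gripper's body presses on something with over 40 N, if the wrist force passes 120 N, or if a joint passes its speed limit or range.

## Working session

There is one attempt and no reset: what is moved stays moved. The work goes in short steps, Python scripts to look and compute and a tool call to move; the robot and the scene stay as the last step left them, time stands still between calls to the robot, and variables do not carry over. Pictures are saved under pics/ and viewed, at most 10 in all, crops included, and the job is handed in when it is done.

Besides the shell and the picture viewer there is one more tool, called after "Request:" by a JSON object that holds its "api" and its "payload". jog_arm: Moves the arm, as the interface text tells. Its arguments: {"type":"object","properties":{"moves":{"type":"array","items":{"type":"object","properties":{"travel":{"type":"array","items":{"type":"number"}},"twist":{"type":"array","items":{"type":"number"}},"gripper":{"type":"number"}}}}},"required":["moves"]}

```bash
mkdir -p pics; python3 - <<'E'
from rig import manip, vision
import cv2,numpy as np
for n in("top","scene"):
    c=vision.capture(n); cv2.imwrite(f"pics/{n}1.png",c["frame"]); np.savez(f"{n}1.npz",**c)
    print(n,c["fx"],c["cx"],c["cy"],np.round(c["R"],3).tolist(),c["t"])
s=manip.sense();print(s["clock"],s["tool_pos"],np.round(s["eef_rot"],3).tolist(),s["width"],s["ft_force"])
E
```

```text
top 519.2754751614116 277.17693135479806 211.93532850898234 [[-0.003, -1.0, 0.017], [-0.994, 0.001, -0.112], [0.112, -0.018, -0.994]] [  41.45321691  561.60930268 1062.01991834]
scene 418.27705136777496 278.136161150324 205.4316476600538 [[-0.418, 0.908, 0.002], [0.718, 0.333, -0.611], [-0.556, -0.254, -0.792]] [ 185.20121894 -353.55548495 1154.85218152]
0.1 [ 191.46945635 -515.08498648  204.41760692] [[0.937, 0.348, -0.001], [0.348, -0.937, 0.002], [0.0, -0.002, -1.0]] 1.000705828107209 [-0.13574568 -0.15422241  0.15510283]
```

View pics/top1.png

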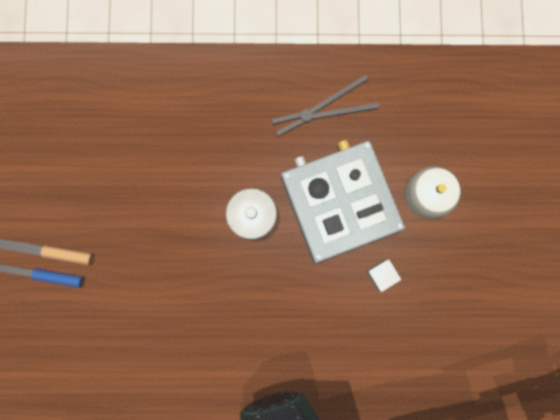

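The top view shows the blower at (318,188), igniter at (355,174), gas at (333,225) and stop bar at (370,210). All of the bystanders stand clear of the keys.

```bash
cat > h.py <<'E'
import cv2,numpy as np
def ray(c,u,v,z):
    R,t=c["R"],c["t"]; o=-R.T@t
    d=R.T@np.array([(u-c["cx"])/c["fx"],(v-c["cy"])/c["fy"],1.])
    return o+d*(z-o[2])/d[2]
def blobs(c,seeds,r=24,thr=60):
    g=c["frame"].max(2); out={}
    n,l,st,ce=cv2.connectedComponentsWithStats((g<thr).astype(np.uint8))
    for k,(u,v) in seeds.items():
        i=min((i for i in range(1,n) if st[i,4]>30),key=lambda i:np.hypot(*(ce[i]-(u,v))))
        out[k]=(ce[i],st[i,4])
    return out
def project(c,X):
    p=c["R"]@X+c["t"]; return np.array([c["fx"]*p[0]/p[2]+c["cx"],c["fy"]*p[1]/p[2]+c["cy"]])
E
python3 - <<'E'
from h import *
from rig import manip
c=dict(np.load("top1.npz")); s=manip.sense()
P={}
for k,(p,a) in blobs(c,dict(fan=(318,188),spark=(355,174),gas=(333,225),stop=(370,210))).items():
    zc=(c["R"].T@(np.array([(p[0]-c["cx"])/c["fx"],(p[1]-c["cy"])/c["fy"],1])*c["z_map"][int(p[1]),int(p[0])]-c["t"]))
    P[k]=ray(c,*p,82); print(k,p.round(1),a,P[k].round(1),"depth",zc.round(1))
    print("  tool cm", (s["eef_rot"].T@(P[k]-s["tool_pos"])/10).round(2))
for a,b in(("fan","spark"),("gas","stop"),("fan","gas"),("spark","stop")):
    d=P[b]-P[a];print(a,b,np.hypot(*d[:2]).round(1),np.degrees(np.arctan2(d[1],d[0])).round(1))
# scene view check
c=dict(np.load("scene1.npz"))
sd={k:project(c,P[k]) for k in P}
for k,(p,a) in blobs(c,sd).items(): print(k,sd[k].round(1),p.round(1),a,ray(c,*p,82).round(1))
E
```

```text
fan [281.6 407.7] 1376 [176.7  33.9  82. ] depth [207.2  36.9 202. ]
  tool cm [ 17.74 -51.95  12.35]
spark [281.6 407.7] 1376 [176.7  33.9  82. ] depth [207.2  36.9 202. ]
  tool cm [ 17.74 -51.95  12.35]
gas [281.6 407.7] 1376 [176.7  33.9  82. ] depth [207.2  36.9 202. ]
  tool cm [ 17.74 -51.95  12.35]
stop [281.6 407.7] 1376 [176.7  33.9  82. ] depth [207.2  36.9 202. ]
  tool cm [ 17.74 -51.95  12.35]
fan spark 0.0 0.0
gas stop 0.0 0.0
fan gas 0.0 0.0
spark stop 0.0 0.0
fan [338.7  92.5] [344.1  75.9] 1447 [110.1  24.   82. ]
spark [338.7  92.5] [344.1  75.9] 1447 [110.1  24.   82. ]
gas [338.7  92.5] [344.1  75.9] 1447 [110.1  24.   82. ]
stop [338.7  92.5] [344.1  75.9] 1447 [110.1  24.   82. ]
```

View pics/scene1.png

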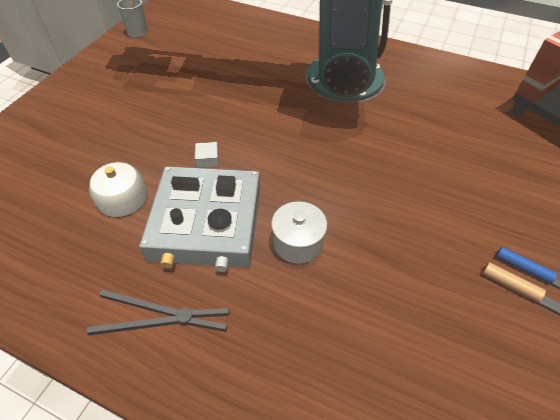

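The scene view agrees on the layout: stop (185,184), gas (227,186), igniter (177,216), blower (219,219). The keys came out brighter than my threshold, so I'll correct the mask.

```bash
python3 - <<'E'
from h import *
from rig import manip
c=dict(np.load("top1.npz")); s=manip.sense(); P={}
def run(c,seeds):
    f=c["frame"].astype(int)
    print([f[v,u].tolist() for u,v in seeds.values()])
    m=((f.max(2)<105)&(f.max(2)-f.min(2)<35)).astype(np.uint8)
    n,l,st,ce=cv2.connectedComponentsWithStats(m)
    out={}
    for k,(u,v) in seeds.items():
        i=l[v,u]; p=ce[i]; z=c["z_map"][v,u]
        X=ray(c,*p,82); D=c["R"].T@(np.array([(u-c["cx"])/c["fx"],(v-c["cy"])/c["fy"],1])*z-c["t"])
        out[k]=X; print(k,i,p.round(1),st[i,4],X.round(1),"depth at seed",D.round(1),"tool cm",(s["eef_rot"].T@(X-s["tool_pos"])/10).round(2))
    return out
P=run(c,dict(fan=(318,188),spark=(355,174),gas=(333,225),stop=(370,210)))
for a,b in(("fan","spark"),("gas","stop"),("fan","gas"),("spark","stop")):
    d=P[b]-P[a];print(a,b,np.hypot(*d[:2]).round(1),np.degrees(np.arctan2(d[1],d[0])).round(1))
run(dict(np.load("scene1.npz")),dict(fan=(219,219),spark=(177,215),gas=(227,185),stop=(186,184)))
E
```

```text
[[93, 94, 95], [90, 94, 93], [96, 97, 97], [88, 91, 92]]
fan 20 [318.2 188. ] 285 [604.6 -41.7  82. ] depth at seed [604.5 -41.2  82. ] tool cm [ 55.21 -29.96  12.31]
spark 19 [354.5 174.3] 57 [ 632.6 -115.6   82. ] depth at seed [ 632.6 -116.1   85.8] tool cm [ 55.27 -22.05  12.3 ]
gas 22 [332.6 224.7] 202 [530.2 -69.8  82. ] depth at seed [529.3 -70.2  83.9] tool cm [ 47.26 -29.92  12.31]
stop 21 [369.7 210.5] 126 [ 558.8 -144.9   82. ] depth at seed [ 559.6 -145.4   83.1] tool cm [ 47.32 -21.88  12.29]
fan spark 79.1 -69.2
gas stop 80.4 -69.2
fan gas 79.5 -159.3
spark stop 79.5 -158.4
[[80, 81, 83], [71, 74, 75], [73, 76, 80], [61, 66, 67]]
fan 28 [219.  218.9] 389 [614.1 -39.2  82. ] depth at seed [615.8 -38.   84.5] tool cm [ 56.19 -29.86  12.31]
spark 27 [176.2 216.1] 157 [ 641.3 -113.1   82. ] depth at seed [ 639.5 -112.4   83.5] tool cm [ 56.17 -21.98  12.3 ]
gas 22 [225.4 185.6] 355 [539.9 -67.5  82. ] depth at seed [537.5 -65.2  82.3] tool cm [ 48.25 -29.79  12.31]
stop 21 [185.  183.4] 345 [ 567.9 -141.1   82. ] depth at seed [ 566.5 -140.3   79.2] tool cm [ 48.31 -21.92  12.29]
```

Request:
{"api": "jog_arm", "payload": {"moves": [{"travel": [27, -15, 0], "twist": [0, 0, 0], "gripper": 0}, {"travel": [27, -15, 0], "twist": [0, 0, 0], "gripper": 0}, {"travel": [27, -15, 0], "twist": [0, 0, 0], "gripper": 0}, {"travel": [27, -15, 0], "twist": [0, 0, 0], "gripper": 0}, {"travel": [30, -16, 0], "twist": [0, 0, 0], "gripper": 0}]}}

```text
clock: 0.72
tool_pos: [398.5, -279.1, 205.2]
eef_rot: [[0.938, 0.348, -0.0], [0.348, -0.938, 0.0], [-0.0, -0.0, -1.0]]
ft_force: [0.3, -0.4, -0.2]
width: 0.507
grip_force: 0.0
```

Request:
{"api": "jog_arm", "payload": {"moves": [{"travel": [23, -13, 0], "twist": [0, 0, 0], "gripper": 0}, {"travel": [23, -13, 0], "twist": [0, 0, 0], "gripper": 0}, {"travel": [23, -13, 0], "twist": [0, 0, 0], "gripper": 0}, {"travel": [23, -13, 0], "twist": [0, 0, 0], "gripper": 0}, {"travel": [23, -13, 0], "twist": [0, 0, 0], "gripper": 0}]}}

```text
clock: 1.35
tool_pos: [569.2, -75.8, 204.2]
eef_rot: [[0.936, 0.353, -0.002], [0.353, -0.936, 0.001], [-0.001, -0.001, -1.0]]
ft_force: [0.2, -1.0, -0.4]
width: 0.005
grip_force: 0.0
```

```bash
python3 - <<'E'
from h import *
from rig import manip,vision
c=vision.capture("wrist"); np.savez("wrist1.npz",**c); s=manip.sense()
X=dict(fan=(604.6,-41.7,82),spark=(632.6,-115.6,82),gas=(530.2,-69.8,82),stop=(558.8,-144.9,82))
print(s["clock"],s["tool_pos"],s["eef_rot"].round(3).tolist(),s["width"],s["q"].round(2),s["ft_force"])
im=c["frame"].copy()
for k in X:
    p=project(c,np.array(X[k])); print(k,p.round(1),(s["eef_rot"].T@(np.array(X[k])-s["tool_pos"])/10).round(2)); cv2.circle(im,tuple(int(v) for v in p),4,(0,0,255),1)
cv2.imwrite("pics/w1.png",im)
E
```

```text
1.4 [569.24823254 -76.04048597 204.23955808] [[0.936, 0.352, -0.001], [0.352, -0.936, 0.001], [-0.001, -0.002, -1.0]] 0.0042814069627373965 [-0.23  0.14  1.31  0.    1.69  0.98] [ 0.22785929  0.13657006 -0.68533632]
fan [260.3 160.8] [ 4.53 -1.95 12.22]
spark [344.6 160.7] [ 4.55  5.95 12.21]
gas [261.7 241.1] [-3.42 -1.94 12.23]
stop [342.1 240.8] [-3.39  6.1  12.22]
```

View pics/w1.png

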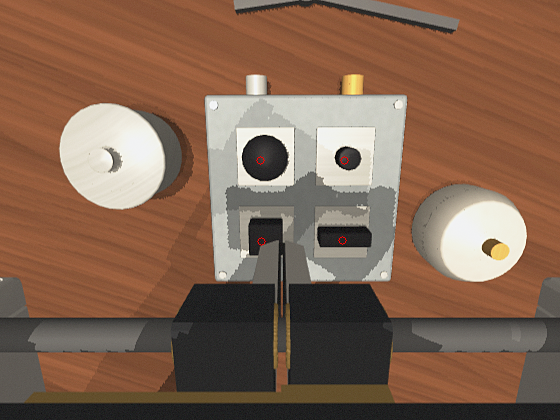

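The wrist view shows the blower at about (265,157) and the igniter at (348,158). That is 3–5 px from where the top view predicted them, so I'll measure the offset here.

```bash
python3 - <<'E'
from h import *
from rig import manip
c=dict(np.load("wrist1.npz")); s=manip.sense(); f=c["frame"].astype(int)
m=((f.max(2)<70)&(f.max(2)-f.min(2)<30)).astype(np.uint8)
n,l,st,ce=cv2.connectedComponentsWithStats(m)
for k,(u,v) in dict(fan=(265,157),spark=(348,158),stop=(345,237)).items():
    i=l[v,u]; X=ray(c,*ce[i],82); D=c["R"].T@(np.array([(u-c["cx"])/c["fx"],(v-c["cy"])/c["fy"],1])*c["z_map"][v,u]-c["t"])
    print(k,ce[i].round(1),st[i],X.round(1),D.round(1),(s["eef_rot"].T@(X-s["tool_pos"])/10).round(2))
E
```

```text
fan [264.4 157.6] [ 242  135   46   46 1605] [608.8 -44.3  82. ] [609.5 -44.6  81.9] [ 4.83 -1.56 12.22]
spark [279.3 185.7] [     0      0    560    404 196996] [588.8 -66.7  82. ] [ 636.  -117.4   82.6] [ 2.17 -0.17 12.22]
stop [343.9 236.5] [ 317  226   55   21 1059] [ 563.7 -144.8   82. ] [ 563.6 -145.9   82.3] [-2.93  6.26 12.22]
```

Request:
{"api": "jog_arm", "payload": {"moves": [{"travel": [4.75, -1.75, 5], "twist": [0, 0, 0], "gripper": 0}, {"travel": [4.75, -1.75, 8], "twist": [0, 0, 0], "gripper": 0}, {"travel": [4.75, -1.75, 10], "twist": [0, 0, 0], "gripper": 0}, {"travel": [4.75, -1.75, 11], "twist": [0, 0, 0], "gripper": 0}, {"travel": [4.75, -1.75, 11], "twist": [0, 0, 0], "gripper": 0}]}}

```text
clock: 2.02
tool_pos: [605.8, -47.1, 95.1]
eef_rot: [[0.938, 0.347, -0.001], [0.347, -0.938, -0.0], [-0.001, -0.0, -1.0]]
ft_force: [0.1, 0.5, 0.1]
width: 0.007
grip_force: 0.0
```

Request:
{"api": "jog_arm", "payload": {"moves": [{"travel": [0.3, -0.3, 0.3], "twist": [0, 0, 0], "gripper": 0}, {"travel": [0.3, -0.3, 0.6], "twist": [0, 0, 0], "gripper": 0}, {"travel": [0.3, -0.3, 0.8], "twist": [0, 0, 0], "gripper": 0}, {"travel": [0.3, -0.3, 1.0], "twist": [0, 0, 0], "gripper": 0}, {"travel": [0.3, -0.3, 1.2], "twist": [0, 0, 0], "gripper": 0}]}}

```text
clock: 2.65
tool_pos: [608.3, -42.1, 83.4]
eef_rot: [[0.937, 0.348, 0.0], [0.348, -0.937, -0.0], [0.0, 0.0, -1.0]]
ft_force: [0.2, 1.0, -0.1]
width: 0.007
grip_force: 0.0
```

Request:
{"api": "jog_arm", "payload": {"moves": [{"travel": [0, 0, 0.2], "twist": [0, 0, 0], "gripper": 0}, {"travel": [0, 0, 0.4], "twist": [0, 0, 0], "gripper": 0}, {"travel": [0, 0, 0.6], "twist": [0, 0, 0], "gripper": 0}, {"travel": [0, 0, 0.7], "twist": [0, 0, 0], "gripper": 0}, {"travel": [0, 0, 0.8], "twist": [0, 0, 0], "gripper": 0}]}}

```text
clock: 3.28
tool_pos: [608.3, -42.1, 75.8]
eef_rot: [[0.937, 0.348, 0.0], [0.348, -0.937, -0.0], [0.0, 0.0, -1.0]]
ft_force: [-1.5, 0.5, 3.4]
width: 0.005
grip_force: 2.2
```

Request:
{"api": "jog_arm", "payload": {"moves": [{"travel": [0, 0, 0.1], "twist": [0, 0, 0], "gripper": 0}, {"travel": [0, 0, 0.2], "twist": [0, 0, 0], "gripper": 0}, {"travel": [0, 0, 0.25], "twist": [0, 0, 0], "gripper": 0}]}}

```text
clock: 3.65
tool_pos: [608.4, -42.1, 73.3]
eef_rot: [[0.937, 0.348, 0.0], [0.348, -0.937, -0.0], [0.0, 0.0, -1.0]]
ft_force: [-2.3, 0.7, 6.4]
width: 0.004
grip_force: 3.3
```

Request:
{"api": "jog_arm", "payload": {"moves": [{"travel": [0, 0, 0.05], "twist": [0, 0, 0], "gripper": 0}, {"travel": [0, 0, 0.05], "twist": [0, 0, 0], "gripper": 0}]}}

```text
clock: 3.9
tool_pos: [608.4, -42.1, 73.2]
eef_rot: [[0.937, 0.348, 0.0], [0.348, -0.937, -0.0], [0.0, 0.0, -1.0]]
ft_force: [-2.0, 1.0, 7.2]
width: 0.006
grip_force: 3.5
```

Request:
{"api": "jog_arm", "payload": {"moves": [{"travel": [0, 0, 0.05], "twist": [0, 0, 0], "gripper": 0}, {"travel": [0, 0, 0.1], "twist": [0, 0, 0], "gripper": 0}, {"travel": [0, 0, 0.1], "twist": [0, 0, 0], "gripper": 0}]}}

```text
clock: 4.28
tool_pos: [608.4, -42.1, 73.2]
eef_rot: [[0.937, 0.348, 0.001], [0.348, -0.937, -0.0], [0.001, 0.001, -1.0]]
ft_force: [-4.0, 1.3, 9.7]
width: 0.002
grip_force: 5.0
```

Request:
{"api": "jog_arm", "payload": {"moves": [{"travel": [0, 0, -1], "twist": [0, 0, 0], "gripper": 0}, {"travel": [0, 0, -2.6], "twist": [0, 0, 0], "gripper": 0}, {"travel": [-4, 0, -2.6], "twist": [0, 0, 0], "gripper": 0}, {"travel": [-8.1, 0, -2.6], "twist": [0, 0, 0], "gripper": 0}, {"travel": [-8.1, 0.1, -2.6], "twist": [0, 0, 0], "gripper": 0}]}}

```text
clock: 4.9
tool_pos: [530.9, -71.9, 97.6]
eef_rot: [[0.938, 0.347, -0.001], [0.347, -0.938, -0.0], [-0.001, -0.0, -1.0]]
ft_force: [0.7, 0.4, 0.4]
width: 0.003
grip_force: 0.0
```

```bash
python3 - <<'E'
from h import *
from rig import manip,vision
c=vision.capture("wrist"); s=manip.sense(); print(s["tool_pos"].round(1),s["ft_force"].round(1),[project(c,np.array(p)).round(0) for p in((607.5,-43,72),(635,-117,82),(532.7,-71,82))])
cv2.imwrite("pics/w2.png",c["frame"])
v=cv2.Mat(c["z_map"]) if 0 else c["z_map"]
p=project(c,np.array((608,-42.5,73))).astype(int); u,w=p
if 0<=u<560 and 0<=w<420: print((c["R"].T@(np.array([(u-c["cx"])/c["fx"],(w-c["cy"])/c["fy"],1])*v[w,u]-c["t"])).round(1))
E
```

```text
[532.5 -71.7  98. ] [ 0.7 -0.3 -0.8] [array([280., 115.]), array([415., 114.]), array([280., 243.])]
[608.  -42.4  73.7]
```

View pics/w2.png

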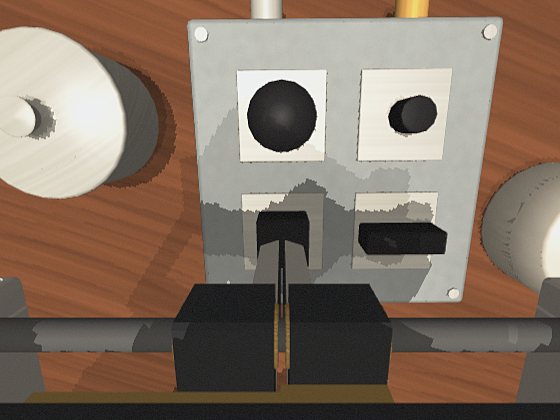

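The wrist view shows the blower sunk at (282,115), holding at a depth height of about 73.7 mm. The gas key is at about (282,238), under the fingertip, and the igniter is at (418,114). Now I'll press gas.

Request:
{"api": "jog_arm", "payload": {"moves": [{"travel": [0.2, 0, 0.5], "twist": [0, 0, 0], "gripper": 0}, {"travel": [0.2, 0, 1.0], "twist": [0, 0, 0], "gripper": 0}, {"travel": [0.2, 0, 1.2], "twist": [0, 0, 0], "gripper": 0}, {"travel": [0.2, 0, 1.4], "twist": [0, 0, 0], "gripper": 0}, {"travel": [0.2, 0, 1.6], "twist": [0, 0, 0], "gripper": 0}]}}

```text
clock: 5.58
tool_pos: [534.8, -70.4, 81.9]
eef_rot: [[0.937, 0.348, 0.0], [0.348, -0.937, 0.0], [0.0, 0.0, -1.0]]
ft_force: [-1.4, 0.6, 2.8]
width: 0.003
grip_force: 1.6
```

Request:
{"api": "jog_arm", "payload": {"moves": [{"travel": [0, 0, 0.2], "twist": [0, 0, 0], "gripper": 0}, {"travel": [0, 0, 0.4], "twist": [0, 0, 0], "gripper": 0}, {"travel": [0, 0, 0.5], "twist": [0, 0, 0], "gripper": 0}, {"travel": [0, 0, 0.6], "twist": [0, 0, 0], "gripper": 0}, {"travel": [0, 0, 0.7], "twist": [0, 0, 0], "gripper": 0}]}}

```text
clock: 6.2
tool_pos: [534.8, -70.4, 74.7]
eef_rot: [[0.937, 0.348, 0.001], [0.348, -0.937, 0.0], [0.001, 0.0, -1.0]]
ft_force: [-0.7, 1.4, 5.0]
width: 0.002
grip_force: 2.3
```

Request:
{"api": "jog_arm", "payload": {"moves": [{"travel": [0, 0, 0.1], "twist": [0, 0, 0], "gripper": 0}, {"travel": [0, 0, 0.15], "twist": [0, 0, 0], "gripper": 0}, {"travel": [0, 0, 0.2], "twist": [0, 0, 0], "gripper": 0}, {"travel": [0, 0, 0.25], "twist": [0, 0, 0], "gripper": 0}, {"travel": [0, 0, 0.25], "twist": [0, 0, 0], "gripper": 0}]}}

```text
clock: 6.82
tool_pos: [534.8, -70.4, 73.2]
eef_rot: [[0.937, 0.348, 0.001], [0.348, -0.937, 0.0], [0.001, 0.0, -1.0]]
ft_force: [-2.2, 2.8, 9.4]
width: 0.005
grip_force: 4.4
```

Request:
{"api": "jog_arm", "payload": {"moves": [{"travel": [0, 0, -1], "twist": [0, 0, 0], "gripper": 0}, {"travel": [0, 0, -3], "twist": [0, 0, 0], "gripper": 0}, {"travel": [4, 4, -3], "twist": [0, 0, 0], "gripper": 0}, {"travel": [7.85, 7.95, -3], "twist": [0, 0, 0], "gripper": 0}, {"travel": [7.85, 7.95, -3], "twist": [0, 0, 0], "gripper": 0}]}}

```text
clock: 7.45
tool_pos: [637.1, -119.8, 98.3]
eef_rot: [[0.938, 0.347, -0.004], [0.347, -0.938, -0.0], [-0.004, -0.001, -1.0]]
ft_force: [-0.0, 0.8, -0.4]
width: 0.005
grip_force: 0.0
```

```bash
python3 - <<'E'
from h import *
from rig import manip,vision
s=manip.sense(); print(s["tool_pos"].round(1),s["ft_force"].round(1))
c=vision.capture("top"); cv2.imwrite("pics/t2.png",cv2.resize(c["frame"][120:280,200:480],None,fx=2.8,fy=2.8))
c=vision.capture("wrist"); cv2.imwrite("pics/w3.png",c["frame"]); print(project(c,np.array((636,-117.5,83))))
for X in((534,-66,73),(610,-42,73)):
    u,w=project(c,np.array(X)).astype(int)
    if 0<=u<560 and 0<=w<420: print(u,w,(c["R"].T@(np.array([(u-c["cx"])/c["fx"],(w-c["cy"])/c["fy"],1])*c["z_map"][w,u]-c["t"])).round(1))
E
```

```text
[ 637.1 -119.8   98.3] [-0.   0.8 -0.4]
[279.13003212 244.81700985]
166 338 [651.6 -85.  214.5]
161 237 [609.9 -41.5  73. ]
```

View pics/w3.png

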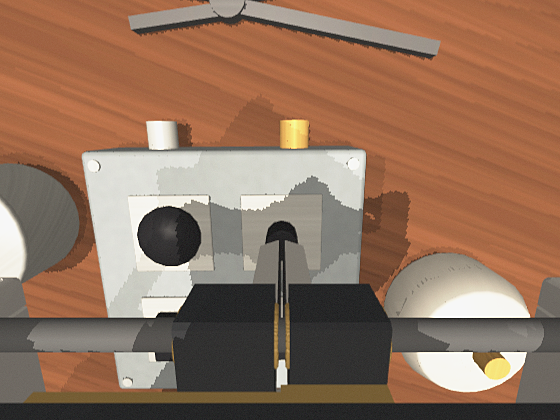

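The wrist view shows the igniter cap just beyond the fingertip, with its far edge at (281,221) and its centre about 2–3 mm further along tool +x. The blower is still in, reading 73.0 mm.

Request:
{"api": "jog_arm", "payload": {"moves": [{"travel": [0.2, 0, 0.3], "twist": [0, 0, 0], "gripper": 0}, {"travel": [0.2, 0, 0.6], "twist": [0, 0, 0], "gripper": 0}, {"travel": [0.2, 0, 0.8], "twist": [0, 0, 0], "gripper": 0}, {"travel": [0.2, 0, 1.0], "twist": [0, 0, 0], "gripper": 0}, {"travel": [0.2, 0, 1.0], "twist": [0, 0, 0], "gripper": 0}]}}

```text
clock: 8.18
tool_pos: [637.5, -116.9, 91.8]
eef_rot: [[0.937, 0.348, -0.0], [0.348, -0.937, -0.0], [-0.0, -0.0, -1.0]]
ft_force: [0.5, 0.1, 0.7]
width: 0.004
grip_force: 0.0
```

Request:
{"api": "jog_arm", "payload": {"moves": [{"travel": [0, 0, 0.3], "twist": [0, 0, 0], "gripper": 0}, {"travel": [0, 0, 0.6], "twist": [0, 0, 0], "gripper": 0}, {"travel": [0, 0, 0.8], "twist": [0, 0, 0], "gripper": 0}, {"travel": [0, 0, 1.0], "twist": [0, 0, 0], "gripper": 0}, {"travel": [0, 0, 1.2], "twist": [0, 0, 0], "gripper": 0}]}}

```text
clock: 8.8
tool_pos: [637.6, -117.1, 80.4]
eef_rot: [[0.937, 0.348, -0.0], [0.348, -0.937, -0.0], [-0.0, 0.0, -1.0]]
ft_force: [-1.6, 0.4, 2.6]
width: 0.007
grip_force: 1.4
```

Request:
{"api": "jog_arm", "payload": {"moves": [{"travel": [0, 0, 0.2], "twist": [0, 0, 0], "gripper": 0}, {"travel": [0, 0, 0.4], "twist": [0, 0, 0], "gripper": 0}, {"travel": [0, 0, 0.6], "twist": [0, 0, 0], "gripper": 0}, {"travel": [0, 0, 0.7], "twist": [0, 0, 0], "gripper": 0}, {"travel": [0, 0, 0.8], "twist": [0, 0, 0], "gripper": 0}]}}

```text
clock: 9.43
tool_pos: [637.8, -117.1, 73.2]
eef_rot: [[0.937, 0.348, 0.001], [0.348, -0.937, -0.0], [0.0, 0.0, -1.0]]
ft_force: [-4.0, 1.1, 10.0]
width: 0.007
grip_force: 4.7
```

Request:
{"api": "jog_arm", "payload": {"moves": [{"travel": [0, 0, 0], "twist": [0, 0, 0], "gripper": 0}, {"travel": [0, 0, 0], "twist": [0, 0, 0], "gripper": 0}, {"travel": [0, 0, 0], "twist": [0, 0, 0], "gripper": 0}, {"travel": [0, 0, 0], "twist": [0, 0, 0], "gripper": 0}, {"travel": [0, 0, 0], "twist": [0, 0, 0], "gripper": 0}]}}

```text
clock: 10.05
tool_pos: [637.7, -117.1, 73.3]
eef_rot: [[0.937, 0.348, 0.001], [0.348, -0.937, -0.0], [0.0, 0.001, -1.0]]
ft_force: [-3.1, 2.2, 7.6]
width: 0.004
grip_force: 3.6
```

Request:
{"api": "jog_arm", "payload": {"moves": [{"travel": [0, 0, 0], "twist": [0, 0, 0], "gripper": 0}, {"travel": [0, 0, 0], "twist": [0, 0, 0], "gripper": 0}, {"travel": [0, 0, 0], "twist": [0, 0, 0], "gripper": 0}, {"travel": [0, 0, -1], "twist": [0, 0, 0], "gripper": 0}, {"travel": [0, 0, -3], "twist": [0, 0, 0], "gripper": 0}]}}

```text
clock: 10.68
tool_pos: [637.2, -116.9, 101.1]
eef_rot: [[0.937, 0.348, -0.002], [0.348, -0.937, 0.001], [-0.002, -0.001, -1.0]]
ft_force: [0.6, 0.3, -0.3]
width: 0.005
grip_force: 0.0
```

Request:
{"api": "jog_arm", "payload": {"moves": [{"travel": [0, 0, -5], "twist": [0, 0, 0], "gripper": 0}, {"travel": [0, 0, -10], "twist": [0, 0, 0], "gripper": 0}, {"travel": [-5, 0, -12], "twist": [0, 0, 0], "gripper": 0}, {"travel": [-10, 0, -12], "twist": [0, 0, 0], "gripper": 0}, {"travel": [-15, 0, -12], "twist": [0, 0, 0], "gripper": 0}]}}

```text
clock: 11.3
tool_pos: [496.3, -169.9, 223.2]
eef_rot: [[0.937, 0.349, 0.002], [0.349, -0.937, -0.001], [0.002, 0.002, -1.0]]
ft_force: [0.4, -0.8, -0.6]
width: 0.006
grip_force: 0.0
```

Request:
{"api": "jog_arm", "payload": {"moves": [{"travel": [-3, 0, 0], "twist": [0, 0, 0], "gripper": 0}, {"travel": [-3, 0, 0], "twist": [0, 0, 0], "gripper": 0}, {"travel": [-3, 0, 0], "twist": [0, 0, 0], "gripper": 0}]}}

```text
clock: 11.68
tool_pos: [469.9, -179.7, 222.5]
eef_rot: [[0.937, 0.348, 0.002], [0.348, -0.937, -0.0], [0.001, 0.001, -1.0]]
ft_force: [-0.3, -0.6, 0.2]
width: 0.007
grip_force: 0.0
```

```bash
python3 - <<'E'
from h import *
from rig import manip,vision
s=manip.sense(); print(s["clock"],s["tool_pos"].round(1),s["ft_force"].round(1))
for n in("wrist","scene"):
    c=vision.capture(n)
    for k,X in dict(fan=(609,-42,73),gas=(534,-70,73),spark=(637,-117,83),stop=(563,-144,83)).items():
        u,w=project(c,np.array(X)).astype(int)
        if 0<=u<560 and 0<=w<420: print(n,k,u,w,(c["R"].T@(np.array([(u-c["cx"])/c["fx"],(w-c["cy"])/c["fy"],1])*c["z_map"][w,u]-c["t"])).round(1))
    cv2.imwrite(f"pics/{n}_end.png",c["frame"])
E
```

```text
11.675 [ 469.9 -179.7  222.5] [-0.3 -0.6  0.2]
wrist fan 192 11 [609.4 -41.2  73.1]
wrist gas 198 103 [534.6 -69.3  73.1]
wrist spark 280 7 [ 637.4 -116.8   83.3]
wrist stop 279 101 [ 563.1 -143.3   83.5]
scene fan 219 219 [610.1 -42.5  74.7]
scene gas 226 186 [534.8 -69.8  74.1]
scene spark 175 213 [ 637.2 -118.2   83.5]
scene stop 185 180 [ 561.3 -145.1   83.3]
```

View pics/wrist_end.png

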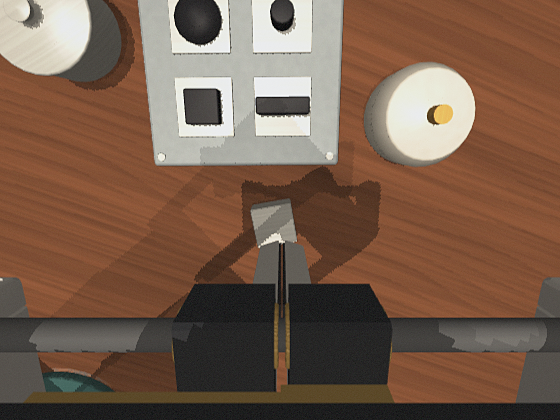

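The final view shows the blower (198,18) and gas (203,106) sunk, at 73 mm. The igniter and stop bar are out, at 83 mm, and the bystanders in view look undisturbed.

```bash
python3 -c "
from rig import workorder
print(workorder.sign_off())"
```

```text
the job is handed in; nothing more can be done
None
```

The burner start sequence is done and handed in: I pushed the blower and then the gas key fully in (both stayed in), held the igniter for about 1 s and let it spring back, and did not press the stop bar or touch the things around the box.

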